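# Weigh down a tofu press with two uneven stones

### The arm

A 6-joint arm with a two-finger parallel gripper is mounted at the origin on the work surface; the furniture and walls round the work are solid. World frame = base frame: x ahead of the robot, y to its left, z up, the work surface at z = 0. Lengths are in mm, angles in degrees, forces in N, time in s.
With the tool pointing down it reaches from about 300 to 850 mm from the base axis. Payload 4.2 kg.
Tool frame: the origin (TCP) lies midway between the tips of the shut fingers; the grasp point (between the pads) lies 19 mm behind it; x points along the fingers, z is the direction in which the jaws open and shut, and the axes are right-handed (so a half turn about x gives the same grasp; the last joint's range is limited). The gripper opens to 91 mm and grips with 3 to 60 N. Pads are 32 mm wide; open, the fingers measure 118 mm over their backs; the gripper's body (76 mm by 178 mm) begins 60 mm behind the grasp point.
Start: joints at [75.459, 18.312, 89.639, -0, 72.044, -1.146], TCP at [133.215, 559.372, 213.976] pointing down, gripper open.
Joint ranges: [-177.97, 177.97], [-48.28, 115.42], [12.27, 149.76], [-77.06, 257.06], [2.81, 150.46], [-146.56, 146.56]. Speed limits (degrees/s): [147.25, 147.25, 180, 180, 180, 180].

### API

Orientations are given as [roll, pitch, yaw] about the fixed x, y, z axes, in that order (R = Rz(yaw) Ry(pitch) Rx(roll)).
In Python, from workcell import env gives the robot as it stands.
- The arm moves only by the tool send_rows, never from a script. Its argument "commands" is a list that holds one entry, the list of rows, each a list of 6 numbers: the shift along the tool's x, y, z normalised to -1 to 1, where 1 is 0.1 m, then the turn, a rotation vector about the tool's x, y, z normalised to -1 to 1, where 1 is 2 pi rad. In form: [[[x, y, z, wx, wy, wz], ...]]. A call has 1 to 20 rows; each row is the pose to reach, as a shift and turn from the pose commanded when the call began, along the tool's axes at that moment, turning the shorter way round; what a row does not reach only later rows make up. A row lasts 1/8 s, in which the tool goes at most 62.5 mm and 10.7 degrees, less where a joint would pass 70% of its speed; a pose out of reach is approached as far as the arm can. A call with a number of a shift or a turn outside -1 to 1 is refused whole. A call with a gripper value outside its range is refused whole. "jaw" is the closure, from -1 (fully open) to 1 (shut), so that 0 is half open, set as the call begins (left out, the last holds). The fingers move at their own pace and stop on an object; "force" is the grip in N (left out, the last holds). Time passes only in rows, so rows that repeat a pose let the fingers close. It gives the time, the measured TCP pose, the force and the opening at its end, in the units of the state.
- env.state(): the state, without advancing time (a new reading comes with each control period).
- env.grab_frame(name): name is "scene" or "top" or "wrist"; returns (picture, depth): 400x640x3 uint8, red, green, blue; 400x640 float32, mm along the optical axis (not along the pixel's ray), 0 where there is no reading.
- env.get_calibration(name): a dict with "mtx" (3x3 intrinsics, pixels), "camera_from_world" (4x4, takes a point from world to camera coordinates). Camera axes: x right, y up, looking along -z (the intrinsics and any distortion apply to the point x, -y, -z); pixel columns grow to the right and rows downward; lengths in mm; the calibration is good to about 2 mm. A picture is of the moment at which its call begins: read the wrist's pose just before it. get_calibration takes no time and is no camera call; for the wrist camera it gives the pose at the moment of the call.
- env.job_done(): hands the job in, once; it reports no verdict.
The state is a dict: "time_s": time; "qpos": joint angles; "qvel": joint speeds; "effort": joint torques, N m; "ee_pos": TCP position; "ee_rot": TCP orientation; "force": force on the tool from outside, world axes, zero at the start; "torque": the same for the moment, N m; "gripper_width": finger opening in mm.
Only numpy, scipy, OpenCV 4.12 (cv2) and the standard library are available. Lean on these libraries where they do the work, as an engineer would, in place of code of your own. Each camera call takes 0.05 s, during which the arm holds its last target.

### The job

Weigh down the tofu press with the two stones that lie drying on the sloping wooden rack: set the long grey stone, flat side down, on the middle of the press's spring-loaded wooden plate, then balance the red-brown stone, flat side down, on the nearly level part of the grey stone's top, finding a spot where it rests steadily and almost level on the grey stone alone. Set both down gently, so that their weight keeps the plate pushed fully down, and leave the other things on the table where they are.

Things in the scene. Friction and masses are not known exactly. Their poses are not given: they have to be found in the camera images.
- grey_centre (a point): Centre (mid-length, half-way up) of the grey stone, 0.6 kg, uneven: 124 long (its x), 62 wide (its y; flat parallel sides), 48 high (its z, from flat underside to top). At the start its z leans 32 deg from vertical. Its top is nearly level (falls 3 deg to +y) from 12 before to 45 past this point along x; towards -x it is a 22 deg ramp, on which nothing sits level
- grey_seat (a point): Middle of the nearly level part of the grey stone's top, on the surface: 20 along the stone's x from its centre and 24 above it. The level part reaches about 30 either way along x and 20 along y. Axes as the stone's
- red_centre (a point): Centre (mid-length, half-way up) of the red-brown stone, 0.45 kg, uneven: 104 long (its x), 58 wide (its y; flat parallel sides), 46 high (its z). Underside, 23 below, flat from 46 before to 28 past this point along x, cut away upwards at the +x end. Centre of mass within 8 of this point along x. At the start its z leans 32 deg from vertical
- rack: Fixed wooden drying rack, 140 deep, 240 wide, 105 high: a slatted slope rises 32 deg along its +x (away from the robot), with a lip 14 high at its low front edge. Origin on the table under its centre, where the slope is 62 high. The stones lie on it, undersides flat on the slope, side by side, 120 apart in either order, their x axes straight up the slope, -x ends at the lip
- plate_top (a point): centre of the upper face of the press's wooden plate, 186 (x) by 166 (y), 56 above the table when up; z up. The plate stands 18 proud of the rim of the fixed white tray, 204 by 184, that it sinks into
- plate (a joint): How far the plate is pushed down, m: 0 up, 0.010 fully down. It slides straight down and stays level. It starts to move at about 1.5 N, and 7.6 N hold it fully down: the grey stone alone pushes it 6 to 8 mm, both stones hold it fully down
- mug: cream striped mug, 90 wide, 100 high, to be left alone; origin at its underside
- tumbler: clear glass tumbler, 81 wide, 91 high, to be left alone; origin at its underside
- flask: orange travel flask with black lid, 86 wide, 170 high, to be left alone; origin at its underside
- mandarin: mandarin, 61 wide, 50 high, to be left alone; origin at its underside
Not all that is in view belongs to the job. Leave any turquoise look-alike of the part that bears red_centre alone.

How it is judged (in metres and radians):
On the way:
1. the grey stone rests by itself on the middle of the plate, flat side down (contact force between grey_stone and plate above 1.5 N and angle between grey_centre's own z axis and vertical below 0.12 rad and horizontal distance between grey_centre and plate_top below 0.04 m and contact force between grey_stone and the fingers below 0.1 N and contact force between red_stone and grey_stone below 0.1 N), for 0.2 s.
At the end, for the whole second after the job is handed in: The grey stone lies flat side down (within 7 degrees) on the plate, its centre within 40 mm of the plate's centre; the red-brown stone rests at rest on the grey stone alone, its underside down and within 8 degrees of level; the plate is pushed down at least 8.5 of its 10 mm (contact force between grey_stone and plate above 1.5 N and angle between grey_centre's own z axis and vertical below 0.12 rad and horizontal distance between grey_centre and plate_top below 0.04 m and contact force between red_stone and grey_stone above 1.5 N and contact force between red_stone and plate below 0.1 N and angle between red_centre's own z axis and vertical below 0.14 rad and value of joint plate above 0.0085 m and linear speed of each of grey_stone, red_stone below 0.02 m/s and angular speed of red_stone below 0.1 rad/s); the robot touches nothing.
It fails at once if the mug, tumbler, flask or mandarin has been moved more than 3 cm (distance of any of mug, tumbler, flask, mandarin from where it was at the start of the episode above 0.03 m).
It fails at once if a stone is dropped or rammed down: more than 60 N between the grey stone and the plate, or between the two stones (contact force between grey_stone and plate above 60 N or contact force between red_stone and grey_stone above 60 N).
It also fails if it takes over 72 s, if anything falls off the work surface, if the arm or the gripper's body presses on something with over 40 N, if the wrist force passes 120 N, or if a joint passes its speed limit or range.

## Working session

There is one attempt and no reset: what is moved stays moved. The work goes in short steps, Python scripts to look and compute and a tool call to move; the robot and the scene stay as the last step left them, time stands still between calls to the robot, and variables do not carry over. Pictures are saved under pics/ and viewed, and the job is handed in when it is done.

Besides the shell and the picture viewer there is one more tool, called after "Request:" as a command line: name --argument value ..., lists and objects as JSON in quotes. send_rows: Moves the arm, as the interface text tells. Its arguments: {"type":"object","properties":{"commands":{"type":"array","items":{"type":"array","items":{"type":"array","items":{"type":"number","minimum":-1,"maximum":1}}}},"jaw":{"type":"number"},"force":{"type":"number"}},"required":["commands"]}

```bash
ls; mkdir -p pics; python3 - <<'E'
from workcell import env
import cv2,numpy as np
print(env.state())
for n in ["scene","top","wrist"]:
    im,d=env.grab_frame(n); cv2.imwrite(f"pics/{n}0.png",im[:,:,::-1]); np.savez(f"{n}0.npz",im=im,d=d)
    c=env.get_calibration(n); print(n,c); np.savez(f"{n}0c.npz",**{k:np.array(v) for k,v in c.items()})
E
```

```text
pics
{'time_s': 0.0, 'qpos': array([ 7.54582415e+01,  1.83504902e+01,  8.97062168e+01, -1.37680415e-03,
        7.20425815e+01, -1.14670346e+00]), 'qvel': array([-0.06907664,  0.02307882,  0.05170548,  0.09675779,  0.00462777,
       -0.04288351]), 'effort': array([ 1.45348848e-03, -4.12473035e+01, -2.31967843e+01,  7.27920304e-02,
        4.59333602e-02, -1.50429091e-04]), 'ee_pos': array([133.0958571 , 558.87105862, 213.13309076]), 'ee_rot': array([ 179.60862771,   89.90070289, -103.78600173]), 'force': array([-1.01106471,  0.00975794, -0.48588968]), 'torque': array([ 0.0437801 , -0.01050334,  0.0263017 ]), 'gripper_width': 91.44862958844745}
scene {'mtx': array([[374.43101518,   0.        , 318.75853447],
       [  0.        , 374.43101518, 202.65665575],
       [  0.        ,   0.        ,   1.        ]]), 'camera_from_world': array([[ 5.63557367e-01, -8.26046344e-01,  7.10849461e-03,
        -3.22532214e+02],
       [ 5.40801972e-01,  3.75431271e-01,  7.52718133e-01,
        -3.43747590e+02],
       [-6.24448813e-01, -4.20355561e-01,  6.58304551e-01,
        -8.25283952e+02],
  
[... 446 characters left out ...]
    [-1.48584336e-01, -4.50172844e-02,  9.87874556e-01,
        -1.41511774e+03],
       [ 0.00000000e+00,  0.00000000e+00,  0.00000000e+00,
         1.00000000e+00]])}
wrist {'mtx': array([[341.43258877,   0.        , 315.3493414 ],
       [  0.        , 341.43258877, 194.58914467],
       [  0.        ,   0.        ,   1.        ]]), 'camera_from_world': array([[ 2.31488253e-01,  9.72837591e-01, -4.57991024e-04,
        -5.76573690e+02],
       [-9.35295249e-01,  2.22425423e-01, -2.75226686e-01,
         3.16121037e+01],
       [-2.67648997e-01,  6.41401016e-02,  9.61379250e-01,
        -3.90880792e+02],
       [ 0.00000000e+00,  0.00000000e+00,  0.00000000e+00,
         1.00000000e+00]])}
```

View pics/scene0.png

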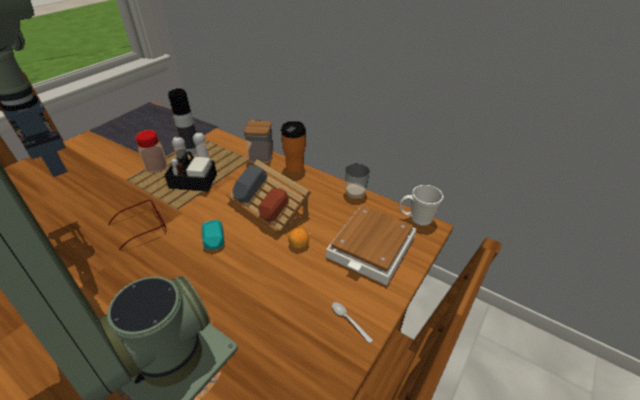

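View pics/top0.png

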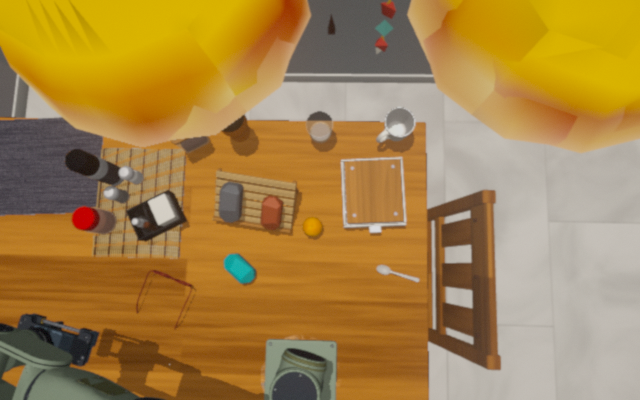

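View pics/wrist0.png

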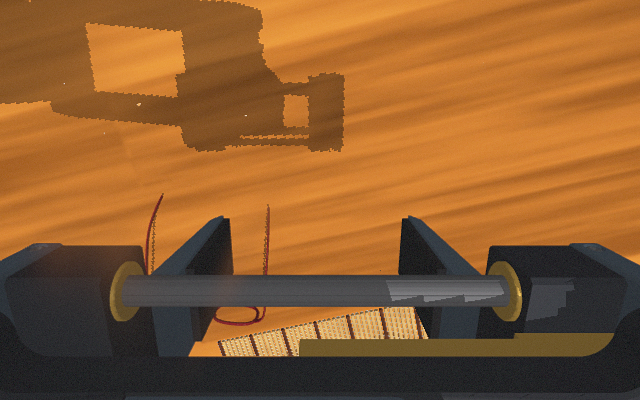

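The scene and top views agree. In the top view the grey stone is at (231,202), red at (271,211), the plate at (374,192), the mandarin at (312,227) and the turquoise decoy at (240,268). Next I'll measure them in both views.

```bash
cat > h.py <<'E'
import numpy as np,cv2
def load(n,k=0):
    a=np.load(f"{n}{k}.npz");c=np.load(f"{n}{k}c.npz"); return a["im"],a["d"],c["mtx"],c["camera_from_world"]
def cloud(d,K,T):
    v,u=np.mgrid[:d.shape[0],:d.shape[1]]
    x=(u-K[0,2])/K[0,0]*d;y=(v-K[1,2])/K[1,1]*d
    p=np.stack([x,-y,-d],-1)
    return (p-T[:3,3])@T[:3,:3]
def ray(u,v,K,T):
    r=np.array([(u-K[0,2])/K[0,0],-(v-K[1,2])/K[1,1],-1.]);R=T[:3,:3]
    return -R.T@T[:3,3],R.T@r
def onz(u,v,z,K,T):
    o,r=ray(u,v,K,T);return o+r*(z-o[2])/r[2]
def proj(p,K,T):
    q=T[:3,:3]@np.asarray(p,float)+T[:3,3];return K[0,0]*q[0]/-q[2]+K[0,2],K[1,1]*-q[1]/-q[2]+K[1,2]
E
python3 - <<'E'
from h import *
np.set_printoptions(precision=1,suppress=True)
boxes={"top":dict(rack=(205,165,300,240),plate=(335,150,412,235)),"scene":dict(rack=(215,155,320,240),plate=(320,200,420,285))}
for n in ["top","scene"]:
    im,d,K,T=load(n);P=cloud(d,K,T);hsv=cv2.cvtColor(im,cv2.COLOR_RGB2HSV)
    x0,y0,x1,y1=boxes[n]["rack"]
    M=np.zeros(d.shape,bool);M[y0:y1,x0:x1]=1
    red=M&((hsv[...,0]<8)|(hsv[...,0]>172))&(hsv[...,1]>130)
    grey=M&(hsv[...,1]<70)&(hsv[...,2]>30)
    for nm,m in (("red",red),("grey",grey)):
        k,l,s,c=cv2.connectedComponentsWithStats(m.astype(np.uint8));i=1+np.argmax(s[1:,4]);mm=l==i
        mm=cv2.erode(mm.astype(np.uint8),np.ones((3,3)))>0
        p=P[mm&(d>0)];cen=c[i]
        print(n,nm,s[i],"pix",cen,"mean",p.mean(0),"min",np.percentile(p,2,0),"max",np.percentile(p,98,0), cv2.minAreaRect(np.argwhere(mm)[:,::-1].astype(np.float32)))
        xy=p[:,:2].astype(np.float32);print("  world rect",cv2.minAreaRect(xy))
    big=cv2.resize(im[y0:y1,x0:x1],None,fx=6,fy=6,interpolation=cv2.INTER_CUBIC);cv2.imwrite(f"pics/{n}_rack.png",big[:,:,::-1])
    x0,y0,x1,y1=boxes[n]["plate"]
    big=cv2.resize(im[y0:y1,x0:x1],None,fx=6,fy=6,interpolation=cv2.INTER_CUBIC);cv2.imwrite(f"pics/{n}_plate.png",big[:,:,::-1])
im,d,K,T=load("top");P=cloud(d,K,T)
for uv in [(374,192),(360,180),(390,205),(312,227),(240,268),(319,125),(397,125),(350,250),(450,280),(150,200),(234,124)]: print(uv,P[uv[1],uv[0]])
E
```

```text
Traceback (most recent call last):
ValueError: attempt to get argmax of an empty sequence
```

```bash
python3 - <<'E'
from h import *
a=[cv2.imread(f"pics/{n}.png") for n in ["top_rack","scene_rack","top_plate","scene_plate"]]
a=[cv2.resize(x,(400,300)) for x in a]
cv2.imwrite("pics/m.png",np.vstack([np.hstack(a[:2]),np.hstack(a[2:])]))
E
```

```text
[ WARN:0@0.020] global loadsave.cpp:275 findDecoder imread_('pics/top_rack.png'): can't open/read file: check file path/integrity
[ WARN:0@0.020] global loadsave.cpp:275 findDecoder imread_('pics/scene_rack.png'): can't open/read file: check file path/integrity
[ WARN:0@0.020] global loadsave.cpp:275 findDecoder imread_('pics/top_plate.png'): can't open/read file: check file path/integrity
[ WARN:0@0.021] global loadsave.cpp:275 findDecoder imread_('pics/scene_plate.png'): can't open/read file: check file path/integrity
Traceback (most recent call last):
cv2.error: OpenCV(4.12.0) /io/opencv/modules/imgproc/src/resize.cpp:4208: error: (-215:Assertion failed) !ssize.empty() in function 'resize'
```

```bash
python3 - <<'E'
from h import *
np.set_printoptions(precision=1,suppress=True)
for n,pts in (("top",[(231,202),(271,211),(260,200)]),("scene",[(248,185),(273,205),(290,190)])):
    im,d,K,T=load(n);hsv=cv2.cvtColor(im,cv2.COLOR_RGB2HSV)
    for u,v in pts: print(n,u,v,im[v-3:v+4:3,u-3:u+4:3].reshape(-1,3).tolist(),hsv[v,u])
boxes={"top":dict(rack=(205,165,300,240),plate=(335,150,412,235)),"scene":dict(rack=(215,155,320,240),plate=(320,200,420,285))}
for n in boxes:
  im,d,K,T=load(n)
  for k in boxes[n]:
    x0,y0,x1,y1=boxes[n][k]
    cv2.imwrite(f"pics/{n}_{k}.png",cv2.resize(im[y0:y1,x0:x1],(400,300),interpolation=cv2.INTER_CUBIC)[:,:,::-1])
a=[cv2.imread(f"pics/{n}.png") for n in ["top_rack","scene_rack","top_plate","scene_plate"]]
cv2.imwrite("pics/m.png",np.vstack([np.hstack(a[:2]),np.hstack(a[2:])]))
im,d,K,T=load("top");P=cloud(d,K,T)
for uv in [(374,192),(360,180),(390,205),(312,227),(240,268),(319,125),(397,125),(350,250),(450,280),(150,200),(234,124)]: print(uv,P[uv[1],uv[0]])
E
```

```text
top 231 202 [[106, 101, 101], [104, 100, 99], [105, 100, 98], [105, 101, 100], [104, 102, 99], [105, 100, 98], [105, 99, 99], [103, 99, 98], [105, 101, 99]] [ 18  12 104]
top 271 211 [[156, 79, 45], [157, 79, 42], [165, 86, 53], [155, 79, 41], [155, 77, 44], [155, 78, 43], [154, 77, 39], [155, 79, 43], [155, 78, 42]] [  9 183 155]
top 260 200 [[175, 143, 91], [177, 145, 93], [171, 137, 86], [154, 111, 58], [174, 136, 81], [154, 97, 56], [179, 148, 95], [178, 143, 89], [173, 97, 60]] [ 18 136 174]
scene 248 185 [[74, 78, 79], [76, 81, 81], [71, 75, 75], [66, 70, 70], [76, 81, 81], [61, 62, 64], [64, 68, 68], [67, 72, 71], [48, 50, 51]] [90 16 81]
scene 273 205 [[127, 61, 39], [129, 62, 39], [114, 53, 31], [128, 61, 39], [116, 57, 33], [106, 52, 32], [116, 55, 33], [107, 52, 36], [81, 35, 21]] [  9 182 116]
scene 290 190 [[165, 119, 71], [148, 96, 47], [150, 121, 78], [159, 129, 86], [162, 129, 81], [156, 105, 54], [136, 104, 68], [151, 121, 81], [158, 129, 82]] [ 18 127 162]
(374, 192) [ 533.8 -204.9   54.2]
(360, 180) [ 568.9 -163.6   54.3]
(390, 205) [ 495.8 -251.2   58. ]
(312, 227) [428.  -24.8  45.5]
(240, 268) [304.1 181.8  49.7]
(319, 125) [748.  -36.9  10.1]
(397, 125) [ 751.  -277.8    9. ]
(350, 250) [ 364.7 -138.2    4.4]
(450, 280) [ 282.3 -445.7  -53.2]
(150, 200) [494.9 451.2  79.2]
(234, 124) [704.1 195.8 160.5]
```

View pics/m.png

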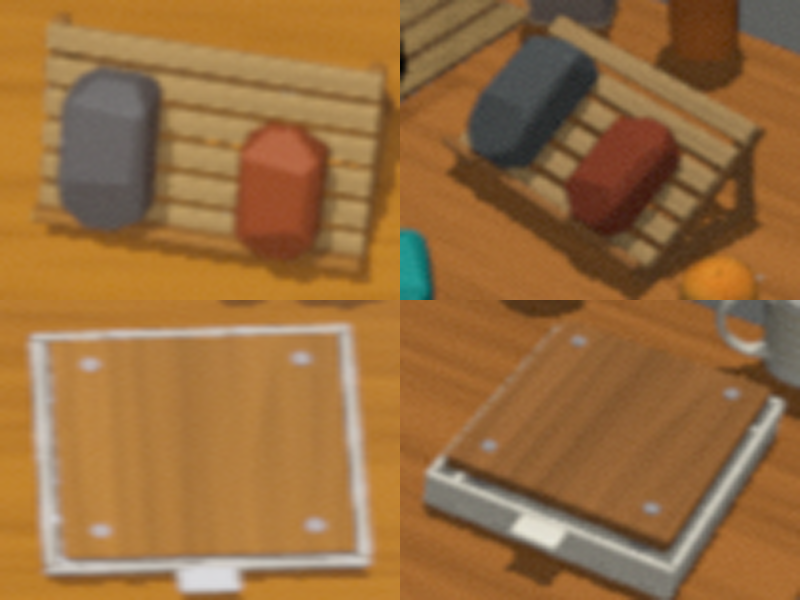

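The zoomed views show both stones with flat sides. The rack is yawed slightly negative, and the plate is almost square to the world. Now for poses.

```bash
python3 - <<'E'
from h import *
np.set_printoptions(precision=1,suppress=True)
boxes={"top":dict(rack=(205,165,300,240),plate=(335,150,412,235)),"scene":dict(rack=(215,155,320,240),plate=(320,200,420,285))}
for n in boxes:
    im,d,K,T=load(n);P=cloud(d,K,T);hsv=cv2.cvtColor(im,cv2.COLOR_RGB2HSV)
    x0,y0,x1,y1=boxes[n]["rack"]
    M=np.zeros(d.shape,bool);M[y0:y1,x0:x1]=1
    sat=hsv[...,1].astype(int)
    red=M&((hsv[...,0]<13)|(hsv[...,0]>172))&(sat>150)
    if n=="top": red[:,:255]=0; red[:192]=0
    grey=M&(sat<70)&(hsv[...,2]>30)
    if n=="scene": grey[:165,:]=0; grey[:,272:]=0
    masks=[]
    for nm,m in (("red",red),("grey",grey)):
        k,l,s,c=cv2.connectedComponentsWithStats(m.astype(np.uint8));i=1+np.argmax(s[1:,4]);mm=l==i
        p=P[(cv2.erode(mm.astype(np.uint8),np.ones((3,3)))>0)&(d>0)]
        print(n,nm,"stats",s[i],"pix",c[i],"mean",p.mean(0),"lo",np.percentile(p,1,0),"hi",np.percentile(p,99,0))
        print("  pixrect",cv2.minAreaRect(np.argwhere(mm)[:,::-1].astype(np.float32)))
        print("  world rect",cv2.minAreaRect(p[:,:2].astype(np.float32)))
    # rack slope plane: slats, woody bright
    w=M&(hsv[...,0]>13)&(hsv[...,0]<25)&(sat<155)&(hsv[...,2]>135)
    w=cv2.erode(w.astype(np.uint8),np.ones((2,2)))>0
    p=P[w&(d>0)];p=p[(p[:,2]>20)&(p[:,2]<110)]
    for _ in range(5):
        A=np.c_[p[:,:2],np.ones(len(p))];s=np.linalg.lstsq(A,p[:,2],rcond=None)[0];r=p[:,2]-A@s;p=p[abs(r)<max(3,1.5*r.std())]
    print(n,"rack plane",s*[1000,1000,1],"slope deg",np.degrees(np.arctan(np.hypot(*s[:2]))),"yaw",np.degrees(np.arctan2(s[1],s[0])),len(p),r.std(),p.min(0),p.max(0))
    x0,y0,x1,y1=boxes[n]["plate"]
    M=np.zeros(d.shape,bool);M[y0:y1,x0:x1]=1
    p=P[M&(d>0)&(sat>90)];p=p[(p[:,2]>47)&(p[:,2]<66)]
    print(n,"plate z",np.median(p[:,2]),"rect",cv2.minAreaRect(p[:,:2].astype(np.float32)),np.percentile(p[:,:2],[1,99],axis=0))
    # white tray
    wh=M&(sat<60)&(hsv[...,2]>120)
    q=P[wh&(d>0)];print("   white",len(q),np.median(q,0),cv2.minAreaRect(q[:,:2].astype(np.float32)))
E
```

```text
top red stats [261 195  22  35 606] pix [271.1 212.3] mean [464.   91.1  92.1] lo [423.9  65.8  60.7] hi [505.  117.9 107.2]
  pixrect ((271.1147766113281, 212.23773193359375), (20.008399963378906, 33.95090103149414), 5.19442892074585)
  world rect ((464.6340637207031, 91.28288269042969), (51.14029312133789, 86.25798797607422), 84.34192657470703)
top grey stats [219 182  23  40 762] pix [230.  201.3] mean [492.2 209.3 102.3] lo [445.2 181.7  58.9] hi [541.  238.9 125.5]
  pixrect ((229.570556640625, 201.5823516845703), (21.321626663208008, 39.1152229309082), 4.39870548248291)
  world rect ((492.916748046875, 210.89576721191406), (55.608680725097656, 103.10276794433594), 80.34738159179688)
top rack plane [ 613.2  -92.3 -231.7] slope deg 31.803593775369606 yaw -8.563740903163904 922 1.6697868865383776 [425.   24.5  22.9] [578.2 269.2 102.6]
top plate z 55.23973940097755 rect ((537.7972412109375, -202.4097900390625), (184.7891845703125, 163.77410888671875), 3.316709280014038) [[ 447.2 -283.6]
 [ 627.3 -121.9]]
   white 752 [ 478.2 -201.1   35.3] ((529.0676879882812, -206.19667053222656)
[... 523 characters left out ...]
30.6 233.8 123. ]
  pixrect ((248.38003540039062, 183.16001892089844), (21.600000381469727, 39.0), 36.869895935058594)
  world rect ((489.58477783203125, 207.27598571777344), (55.04685974121094, 96.8577880859375), 81.59525299072266)
scene rack plane [ 616.2  -91.1 -233.4] slope deg 31.919289707658844 yaw -8.413678896865449 558 1.4848454282815216 [428.3  24.6  24.3] [576.8 264.  102.3]
scene plate z 56.36179837287435 rect ((565.7981567382812, -201.27146911621094), (244.22193908691406, 166.15777587890625), 3.2304015159606934) [[ 444.5 -286.6]
 [ 629.7 -122. ]]
   white 937 [ 443.  -240.4   30.8] ((564.977294921875, -202.4040985107422), (297.13775634765625, 181.748291015625), 3.192721128463745)
```

```bash
python3 - <<'E'
from h import *
np.set_printoptions(precision=1,suppress=True)
yaw=np.radians(-8.5);s=np.radians(32)
e1=np.array([np.cos(s)*np.cos(yaw),np.cos(s)*np.sin(yaw),np.sin(s)]);e2=np.array([-np.sin(yaw),np.cos(yaw),0]);n=np.cross(e1,e2);B=np.array([e1,e2,n])
boxes={"top":(205,165,300,240),"scene":(215,155,320,240)}
O=np.array([490,150,0.])
allp={}
for nme in boxes:
    im,d,K,T=load(nme);P=cloud(d,K,T);hsv=cv2.cvtColor(im,cv2.COLOR_RGB2HSV);sat=hsv[...,1].astype(int)
    x0,y0,x1,y1=boxes[nme];Q=(P-O)@B.T
    M=np.zeros(d.shape,bool);M[y0:y1,x0:x1]=1
    w=M&(hsv[...,0]>13)&(hsv[...,0]<25)&(sat<155)&(hsv[...,2]>135)
    q=Q[w&(d>0)];n0=np.median(q[:,2]);
    q=q[abs(q[:,2]-n0)<4];print(nme,"slope n0",n0,"extents slats s,t",np.percentile(q,[.5,99.5],axis=0)[:,:2].ravel())
    # all points well above slope
    for nm,(a,b) in dict(grey=(20,110),red=(-110,-20)).items():
        m=M&(d>0)&(Q[...,2]-n0>8)&(Q[...,2]-n0<60)&((sat<75) if nm=="grey" else ((hsv[...,0]<13)|(hsv[...,0]>172))&(sat>150))&(Q[...,1]>a)&(Q[...,1]<b)
        q=Q[m]-[0,0,n0];t=q[(q[:,2]>15)]
        print(nme,nm,len(q),"s",np.percentile(q[:,0],[1,99]),"t",np.percentile(t[:,1],[1,99]),"n",np.percentile(q[:,2],[1,50,99]))
        allp.setdefault(nm,[]).append(q)
for nm in allp:
    q=np.vstack(allp[nm]);
    h=q[q[:,2]>8]
    print(nm,"rect in slope plane",cv2.minAreaRect(h[:,:2].astype(np.float32)))
    sc=np.percentile(h[:,0],[.5,99.5]);tc=np.percentile(h[:,1],[.5,99.5])
    hh={'grey':24,'red':23}[nm];
    c=np.array([sc.mean(),tc.mean(),n0+hh]);print(nm,"s",sc,"t",tc,"centre world",O+c@B)
E
```

```text
top slope n0 45.72124778650615 extents slats s,t [ -28.8 -116.6  117.8  116.7]
top grey 771 s [-20.1  96. ] t [32.5 90.4] n [14.5 44.9 54.3]
top red 603 s [-22.9  75.5] t [-87.7 -33.9] n [16.4 41.8 51. ]
scene slope n0 45.68701318463674 extents slats s,t [ -25.6 -116.5  118.1  114.4]
scene grey 762 s [-22.8  94. ] t [30.8 84.9] n [ 9.7 41.1 51.9]
scene red 651 s [-25.2  72.4] t [-89.2 -36.9] n [10.1 40.1 49.7]
grey rect in slope plane ((35.77027130126953, 60.794281005859375), (121.82561492919922, 63.28475570678711), 1.6355012655258179)
grey s [-23.8  96. ] t [30.7 90.4] centre world [492.7 210.8  78.2]
red rect in slope plane ((24.381969451904297, -60.36309814453125), (59.22486114501953, 106.79057312011719), 89.76737976074219)
red s [-25.5  75.5] t [-89.4 -33.7] centre world [465.8  91.4  71.5]
```

```bash
cat > k.py <<'E'
import numpy as np
from scipy.spatial.transform import Rotation as R
def rpy(r): return R.from_euler('xyz',r,degrees=True)
def frame(x,z):
    x=np.array(x)/np.linalg.norm(x);z=np.array(z)-x*np.dot(x,z);z/=np.linalg.norm(z)
    return R.from_matrix(np.array([x,np.cross(z,x),z]).T)
yaw=np.radians(-8.5);s=np.radians(32)
e1=np.array([np.cos(s)*np.cos(yaw),np.cos(s)*np.sin(yaw),np.sin(s)]);e2=np.array([-np.sin(yaw),np.cos(yaw),0]);n=np.cross(e1,e2)
def go(p0,R0,p1,R1):
    d=R0.inv().apply(np.asarray(p1,float)-p0);w=(R0.inv()*R1).as_rotvec()
    return np.round(d/100,3),np.round(w/(2*np.pi),4)
def apply(p0,R0,row):
    return np.asarray(p0)+R0.apply(np.array(row[:3])*100),R0*R.from_rotvec(np.array(row[3:])*2*np.pi)
E
python3 - <<'E'
from k import *
np.set_printoptions(precision=3,suppress=True)
from workcell import env
st=env.state();R0=rpy(st['ee_rot']);print(R0.as_matrix())
print("z along",R0.as_matrix()[:,2])
p0=np.array([133.215,559.372,213.976])
for sg in (1,-1):
    R1=frame(-n,sg*e2)
    c=np.array([492.7,210.8,78.2]);tip=c-n*19+n*2
    print(sg,go(p0,R0,tip+n*150,R1),np.degrees((R0.inv()*R1).magnitude()), R1.as_euler('xyz',True),tip)
E
```

```text
[[-0.    -0.973  0.232]
 [-0.001  0.232  0.973]
 [-1.     0.    -0.001]]
z along [ 0.232  0.973 -0.001]
1 (array([ 0.233, -3.602, -2.618]), array([-0.013, -0.004, -0.089])) 32.36770261449647 [-90.   58.   -8.5] [501.61  209.468  63.783]
-1 (array([ 0.233, -3.602, -2.618]), array([ 0.468, -0.134,  0.006])) 175.31730242712646 [90.  58.  -8.5] [501.61  209.468  63.783]
```

Request:
send_rows --commands '[[[0,-0.45,-0.33,0,0,0],[0,-0.9,-0.65,0,0,0],[0,-0.9,-0.65,0,0,0]]]' --jaw -1 --force 45

```text
time_s: 0.52
ee_pos: [207.2, 472.8, 213.9]
ee_rot: [-164.4, 89.9, -88.0]
force: [-1.1, 0.5, 0.3]
gripper_width: 91.3
```

Request:
send_rows --commands '[[[0,-0.45,-0.33,0,0,0],[0,-0.9,-0.65,0,0,0],[0,-0.9,-0.65,0,0,0]]]'

```text
time_s: 0.9
ee_pos: [279.4, 389.9, 214.0]
ee_rot: [-148.4, 90.0, -72.1]
force: [-1.4, 0.5, -0.6]
gripper_width: 91.3
```

Request:
send_rows --commands '[[[0,-0.45,-0.33,0,0,0],[0,-0.9,-0.65,0,0,0],[0,-0.9,-0.65,0,0,0]]]'

```text
time_s: 1.27
ee_pos: [351.9, 306.7, 213.9]
ee_rot: [2.1, 90.0, 78.5]
force: [-0.4, 0.6, 0.9]
gripper_width: 91.2
```

Request:
send_rows --commands '[[[0.1,-0.45,-0.33,-0.006,-0.002,-0.045],[0.233,-0.9,-0.67,-0.013,-0.004,-0.089],[0.233,-0.9,-0.67,-0.013,-0.004,-0.089],[0.233,-0.9,-0.67,-0.013,-0.004,-0.089],[0.233,-0.9,-0.67,-0.013,-0.004,-0.089],[0.233,-0.9,-0.67,-0.013,-0.004,-0.089]]]'

```text
time_s: 2.02
ee_pos: [422.8, 222.7, 191.0]
ee_rot: [-89.7, 57.9, -8.2]
force: [0.3, -0.5, -0.4]
gripper_width: 91.4
```

```bash
python3 - <<'E'
from workcell import env
import cv2,numpy as np
print(env.state()['time_s'],env.state()['ee_pos'],env.state()['ee_rot'],env.state()['qpos'])
n="wrist"
c=env.get_calibration(n)
im,d=env.grab_frame(n); cv2.imwrite(f"pics/{n}1.png",im[:,:,::-1]); np.savez(f"{n}1.npz",im=im,d=d)
np.savez(f"{n}1c.npz",**{k:np.array(v) for k,v in c.items()})
E
```

```text
2.025 [422.79793766 222.69879943 191.04150107] [-89.65459511  57.94703764  -8.20575647] [ 43.3055725    1.89866536 122.47641408 -38.99548051  41.31039029
 -11.51938871]
```

View pics/wrist1.png

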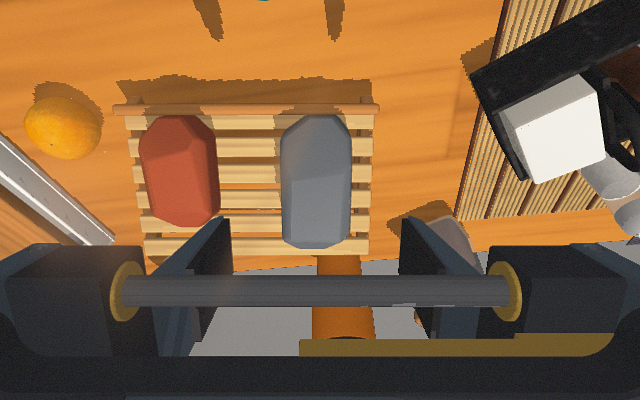

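The wrist view shows both stones whole: grey at (316,180), red at (180,170), with the rack lip along row 108. I'll refine both poses from it.

```bash
python3 - <<'E'
from h import *
from k import e1,e2,n
np.set_printoptions(precision=1,suppress=True)
B=np.array([e1,e2,n]);O=np.array([490,150,0.])
im,d,K,T=load("wrist",1);P=cloud(d,K,T);hsv=cv2.cvtColor(im,cv2.COLOR_RGB2HSV);sat=hsv[...,1].astype(int)
Q=(P-O)@B.T
M=np.zeros(d.shape,bool);M[95:252,110:380]=1
w=M&(d>0)&(abs(Q[...,2]-45)<8)&(sat>80)&(hsv[...,0]>13);q=P[w]
for _ in range(6):
    A=np.c_[q[:,:2],np.ones(len(q))];c=np.linalg.lstsq(A,q[:,2],rcond=None)[0];r=q[:,2]-A@c;q=q[abs(r)<2.0*r.std()+.2]
print("slope",np.degrees(np.arctan(np.hypot(*c[:2]))),"yaw",np.degrees(np.arctan2(c[1],c[0])),r.std())
n0=np.median(((q-O)@B.T)[:,2]);print("n0",n0)
for nm,m in dict(grey=M&(sat<75),red=M&((hsv[...,0]<13)|(hsv[...,0]>172))&(sat>110)).items():
    k,l,s,cc=cv2.connectedComponentsWithStats(m.astype(np.uint8));i=1+np.argmax(s[1:,4]);m=(l==i)&(d>0)
    q=Q[m]-[0,0,n0];q=q[(q[:,2]>4)&(q[:,2]<56)]
    print(nm,s[i],cc[i],"s",np.percentile(q[:,0],[.3,99.7]),"t",np.percentile(q[:,1],[.3,99.7]),"n",np.percentile(q[:,2],[1,50,99]),"rect",cv2.minAreaRect(q[:,:2].astype(np.float32)))
    # side edges per s slice
    for a in range(-10,75,15):
        z=q[(q[:,0]>a)&(q[:,0]<a+15)]
        if len(z)>20: print("  ",a,np.percentile(z[:,1],[.5,99.5]),np.percentile(z[:,1],[.5,99.5]).mean(), "n max",np.percentile(z[:,2],98))
E
```

```text
slope 31.990083745619405 yaw -8.291964562389365 0.7879077882015716
n0 45.669668074657636
grey [ 280  115   72  134 8768] [315.6 181.8] s [-25.7  94.4] t [34.  94.9] n [21.5 45.5 49.9] rect ((34.788795471191406, 64.72721862792969), (121.96446228027344, 61.642704010009766), 0.17111356556415558)
   -10 [33.9 94.9] 64.38933407125404 n max 40.92979552541008
   5 [34.  94.8] 64.4101159250848 n max 46.89367068831184
   20 [34.7 95.1] 64.86033791962332 n max 49.66244380947316
   35 [34.1 94.8] 64.45245917613374 n max 49.961219641496236
   50 [34.7 95.1] 64.87791054150293 n max 49.93791818836989
   65 [34.3 94.5] 64.4266024579958 n max 49.91675566236256
red [ 138  115   83  112 7572] [180.3 169.9] s [-25.8  75.1] t [-84.7 -28.2] n [10.1 41.5 47.8] rect ((25.566898345947266, -56.81110382080078), (57.662437438964844, 103.05237579345703), 89.73640441894531)
   -10 [-84.7 -28.2] -56.4634159210583 n max 47.140184689957145
   5 [-84.1 -28.2] -56.13901376978042 n max 48.229500866660835
   20 [-84.6 -28.2] -56.38019640523406 n max 46.76676395673971
   35 [-84.6 -28.3] -56.422024461311636 n max 45.26678817157333
   50 [-83.8 -28.2] -55.99116715347152 n max 43.61023797613058
   65 [-75.  -31.5] -53.235018393570854 n max 34.27797226352547
```

```bash
cat >> k.py <<'E'
O=np.array([490,150,0.])
def slope(sv,t,h): return O+sv*e1+t*e2+(45.7+h)*n
RG=frame(-n,e2)
def cmd0():
    p=np.array([133.215,559.372,213.976]);r=rpy([179.6+0,90,-103.8]); return p,r
E
python3 - <<'E'
from k import *
from workcell import env
st=env.state()
print(go(st['ee_pos'],rpy(st['ee_rot']),slope(40,63,7+60),RG),go(st['ee_pos'],rpy(st['ee_rot']),slope(40,63,7),RG),slope(40,63,7))
E
```

```text
(array([ 0.901, -0.039,  0.012]), array([-0.0003,  0.0004,  0.0002])) (array([ 1.501, -0.039,  0.01 ]), array([-0.0003,  0.0004,  0.0002])) [505.24131966 211.42185557  65.88890524]
```

Request:
send_rows --commands '[[[0.3,-0.02,0,0,0,0],[0.6,-0.039,0.01,0,0,0],[0.9,-0.039,0.01,0,0,0],[0.9,-0.039,0.01,0,0,0]]]'

```text
time_s: 2.58
ee_pos: [473.6, 213.9, 114.9]
ee_rot: [-90.1, 58.1, -8.7]
force: [-0.2, -0.2, 0.2]
gripper_width: 91.0
```

```bash
python3 - <<'E'
from workcell import env
from k import *
import cv2,numpy as np
st=env.state();print(go(st['ee_pos'],rpy(st['ee_rot']),slope(40,63,7),RG),st['force'])
im,d=env.grab_frame("wrist"); cv2.imwrite(f"pics/wrist2.png",im[:,:,::-1])
E
```

```text
(array([ 0.583, -0.01 ,  0.024]), array([-0.0003, -0.0004, -0.0002])) [-0.18168561 -0.19677135  0.23211831]
```

View pics/wrist2.png

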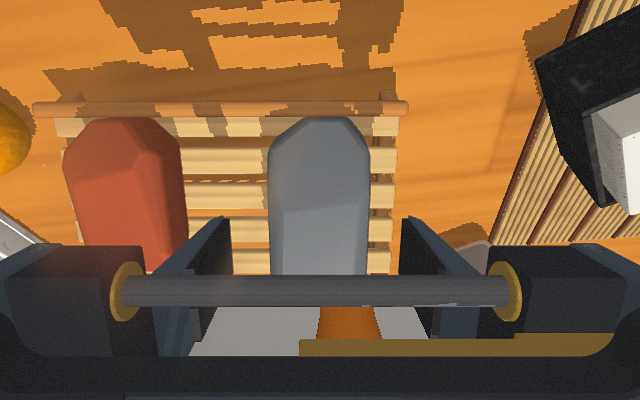

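Fingers straddle the grey stone (columns 268–370, finger tips 225 and 405) and are clear of the red one.

Request:
send_rows --commands '[[[0.15,-0.01,0.02,0,0,0],[0.3,-0.01,0.02,0,0,0],[0.45,-0.01,0.02,0,0,0],[0.58,-0.01,0.02,0,0,0],[0.58,-0.01,0.02,0,0,0],[0.58,-0.01,0.02,0,0,0]]]'

```text
time_s: 3.38
ee_pos: [505.2, 212.4, 69.0]
ee_rot: [-89.7, 57.9, -8.3]
force: [0.1, 0.2, 1.0]
gripper_width: 90.9
```

Request:
send_rows --commands '[[[0,0,0,0,0,0],[0,0,0,0,0,0],[0,0,0,0,0,0],[0,0,0,0,0,0],[0,0,0,0,0,0],[0,0,0,0,0,0],[0,0,0,0,0,0],[0,0,0,0,0,0]]]' --jaw 1 --force 45

```text
time_s: 4.38
ee_pos: [504.9, 211.6, 68.0]
ee_rot: [-89.9, 57.9, -8.5]
force: [-2.5, -2.3, 5.2]
gripper_width: 61.6
```

Request:
send_rows --commands '[[[-0.1,0,0,0,0,0],[-0.3,0,0,0,0,0],[-0.6,0,0,0,0,0],[-0.9,0,0,0,0,0],[-0.9,0,0,0,0,0],[-0.9,0,0,0,0,0]]]'

```text
time_s: 5.12
ee_pos: [457.1, 218.5, 142.6]
ee_rot: [-90.0, 58.1, -8.6]
force: [1.0, 0.1, -6.1]
gripper_width: 61.7
```

```bash
python3 - <<'E'
from workcell import env
from k import *
import cv2,numpy as np
np.set_printoptions(precision=3,suppress=True)
st=env.state();print(st['ee_pos'],st['ee_rot'],st['force'],st['torque'],st['gripper_width'])
im,d=env.grab_frame("wrist"); cv2.imwrite(f"pics/wrist3.png",im[:,:,::-1])
y=np.radians(3.3)
RP=frame([0,0,-1],[-np.sin(y),np.cos(y),0])
# tool above plate at z 230
print(go(st['ee_pos'],rpy(st['ee_rot']),[440,150,230],RP))
E
```

```text
[457.098 218.484 142.581] [-89.974  58.057  -8.558] [ 0.969  0.113 -6.105] [0.064 0.878 0.048] 61.690835464099166
(array([-0.777, -0.406, -0.702]), array([-0.032, -0.009,  0.088]))
```

View pics/wrist3.png

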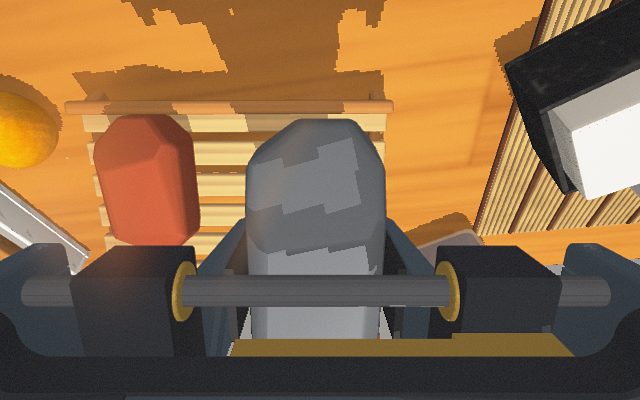

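Grey is held (61.7 mm, 6.1 N) and looks aligned with the jaws. Now I lift and level it.

Request:
send_rows --commands '[[[-0.4,0,0,0,0,0],[-0.5,-0.2,-0.2,-0.008,-0.002,0.022],[-0.6,-0.3,-0.4,-0.016,-0.004,0.044],[-0.7,-0.35,-0.6,-0.024,-0.007,0.066],[-0.777,-0.406,-0.7,-0.032,-0.009,0.088],[-0.777,-0.406,-0.7,-0.032,-0.009,0.088],[-0.777,-0.406,-0.7,-0.032,-0.009,0.088]]]'

```text
time_s: 6.05
ee_pos: [441.9, 149.3, 229.7]
ee_rot: [-121.4, 89.8, -28.3]
force: [-0.4, -0.2, -6.9]
gripper_width: 61.9
```

```bash
python3 - <<'E'
from workcell import env
from k import *
import cv2,numpy as np
np.set_printoptions(precision=3,suppress=True)
st=env.state();print(st['time_s'],st['ee_pos'],st['ee_rot'],st['force'],st['torque'],st['gripper_width'],st['qpos'])
y=np.radians(3.3)
RP=frame([0,0,-1],[-np.sin(y),np.cos(y),0])
print(rpy(st['ee_rot']).as_matrix())
# grasp was at stone x=+5 -> TCP at plate centre + 5*x
tgt=np.array([537.5,-202.5,0])+5*np.array([np.cos(y),np.sin(y),0])
print(tgt,go(st['ee_pos'],rpy(st['ee_rot']),tgt+[0,0,160],RP))
E
```

```text
6.05 [441.901 149.34  229.746] [-121.383   89.782  -28.305] [-0.399 -0.196 -6.923] [-0.028  0.04   0.033] 61.892502562399244 [ 17.372   7.775 101.473  -0.166  70.6   -75.651]
[[ 0.003 -0.999 -0.054]
 [-0.002 -0.054  0.999]
 [-1.    -0.003 -0.002]]
[ 542.492 -202.212    0.   ] (array([ 0.707, -0.813, -3.563]), array([-0.001, -0.   ,  0.001]))
```

Request:
send_rows --commands '[[[0,-0.1,-0.3,0,0,0],[0,-0.2,-0.7,0,0,0],[0,-0.2,-0.95,0,0,0],[0,-0.2,-0.95,0,0,0]]]'

```text
time_s: 6.55
ee_pos: [464.9, 55.6, 230.2]
ee_rot: [-119.0, 89.8, -25.9]
force: [-0.9, 0.1, -5.9]
gripper_width: 61.8
```

Request:
send_rows --commands '[[[0,-0.1,-0.4,0,0,0],[0,-0.2,-0.8,0,0,0],[0,-0.2,-0.95,0,0,0],[0,-0.2,-0.95,0,0,0]]]'

```text
time_s: 7.05
ee_pos: [490.6, -36.5, 230.9]
ee_rot: [-79.7, 89.8, 13.5]
force: [0.0, 0.2, -5.7]
gripper_width: 61.5
```

Request:
send_rows --commands '[[[0,-0.1,-0.4,0,0,0],[0,-0.2,-0.8,0,0,0],[0,-0.2,-0.95,0,0,0],[0,-0.2,-0.95,0,0,0]]]'

```text
time_s: 7.55
ee_pos: [516.2, -129.7, 231.3]
ee_rot: [-71.0, 89.8, 22.2]
force: [-0.1, 1.0, -5.7]
gripper_width: 61.3
```

Request:
send_rows --commands '[[[0,-0.1,-0.4,0,0,0],[0.3,-0.2,-0.7,0,0,0],[0.5,-0.21,-0.71,0,0,0],[0.7,-0.21,-0.71,0,0,0],[0.7,-0.21,-0.71,0,0,0],[0.7,-0.21,-0.71,0,0,0]]]'

```text
time_s: 8.3
ee_pos: [542.5, -199.2, 162.7]
ee_rot: [-91.4, 89.6, 1.9]
force: [0.1, 0.5, -5.9]
gripper_width: 61.9
```

```bash
cat > snap.py <<'E'
from workcell import env
import cv2,numpy as np,sys
k=sys.argv[1]
for n in sys.argv[2:]:
    c=env.get_calibration(n)
    im,d=env.grab_frame(n); cv2.imwrite(f"pics/{n}{k}.png",im[:,:,::-1]); np.savez(f"{n}{k}.npz",im=im,d=d)
    np.savez(f"{n}{k}c.npz",**{a:np.array(v) for a,v in c.items()})
E
python3 snap.py 4 wrist scene; python3 - <<'E'
from workcell import env
from k import *
np.set_printoptions(precision=3,suppress=True)
st=env.state();print(st['time_s'],st['ee_pos'],st['force'],st['torque'],st['gripper_width'],st['qpos'])
y=np.radians(3.3)
RP=frame([0,0,-1],[-np.sin(y),np.cos(y),0])
tgt=np.array([537.5,-202.5,0])+5*np.array([np.cos(y),np.sin(y),0])
print(tgt,go(st['ee_pos'],rpy(st['ee_rot']),tgt+[0,0,80],RP))
E
```

```text
8.4 [ 542.667 -199.77   163.087] [ 0.04   1.23  -5.495] [ 0.022 -0.001 -0.024] 61.76630019131861 [ -21.426   20.468   94.054    0.145   65.091 -114.778]
[ 542.492 -202.212    0.   ] (array([ 0.831,  0.009, -0.024]), array([-0.   , -0.   ,  0.001]))
```

View pics/wrist4.png

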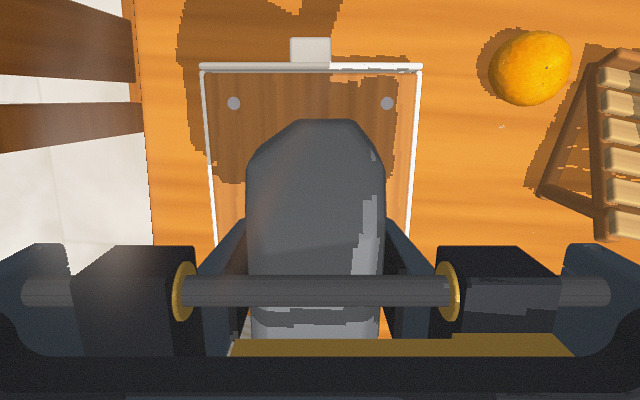

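View pics/scene4.png

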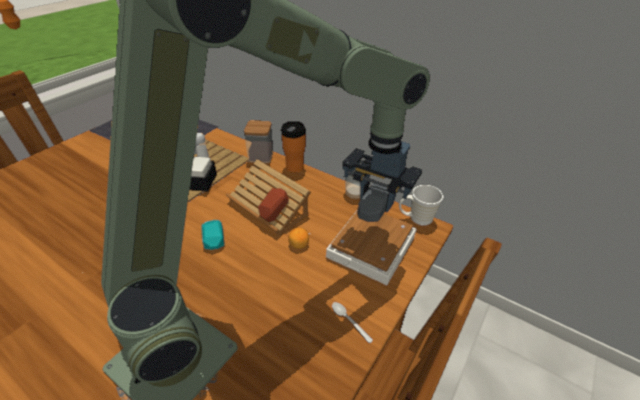

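The stone is aligned over the plate (plate rim columns 200–422, stone 247–385). Fast descent to 72 mm, then slow.

Request:
send_rows --commands '[[[0.3,0.01,-0.02,0,0,0],[0.6,0.01,-0.02,0,0,0.001],[0.8,0.01,-0.02,0,0,0.001],[0.9,0.01,-0.02,0,0,0.001],[0.9,0.01,-0.02,0,0,0.001],[0.9,0.01,-0.02,0,0,0.001]]]'

```text
time_s: 9.15
ee_pos: [542.4, -202.5, 73.0]
ee_rot: [-140.4, 89.9, -47.2]
force: [0.2, 0.3, -5.9]
gripper_width: 61.4
```

Request:
send_rows --commands '[[[0.01,0,0,0,0,0],[0.02,0,0,0,0,0],[0.03,0,0,0,0,0],[0.04,0,0,0,0,0],[0.05,0,0,0,0,0],[0.06,0,0,0,0,0],[0.06,0,0,0,0,0],[0.06,0,0,0,0,0]]]'

```text
time_s: 10.15
ee_pos: [541.5, -202.3, 65.8]
ee_rot: [90.1, 89.9, -176.7]
force: [1.1, -0.1, -5.7]
gripper_width: 61.6
```

Request:
send_rows --commands '[[[0.01,0,0,0,0,0],[0.02,0,0,0,0,0],[0.03,0,0,0,0,0],[0.03,0,0,0,0,0],[0.03,0,0,0,0,0]]]'

```text
time_s: 10.78
ee_pos: [541.6, -202.3, 63.0]
ee_rot: [96.2, 89.9, -170.5]
force: [-0.4, 0.3, -3.6]
gripper_width: 62.1
```

Request:
send_rows --commands '[[[0.01,0,0,0,0,0],[0.02,0,0,0,0,0],[0.03,0,0,0,0,0],[0.03,0,0,0,0,0],[0.03,0,0,0,0,0]]]'

```text
time_s: 11.4
ee_pos: [541.6, -202.3, 59.9]
ee_rot: [96.6, 89.9, -170.2]
force: [-0.7, -0.2, -1.1]
gripper_width: 61.9
```

Request:
send_rows --commands '[[[0.01,0,0,0,0,0],[0.015,0,0,0,0,0],[0.015,0,0,0,0,0],[0.015,0,0,0,0,0]]]'

```text
time_s: 11.9
ee_pos: [541.5, -202.3, 58.4]
ee_rot: [96.1, 89.9, -170.6]
force: [-1.0, -0.5, -0.3]
gripper_width: 61.5
```

Request:
send_rows --commands '[[[0,0,0,0,0,0],[0,0,0,0,0,0],[0,0,0,0,0,0],[0,0,0,0,0,0],[0,0,0,0,0,0],[0,0,0,0,0,0],[0,0,0,0,0,0],[0,0,0,0,0,0]]]' --jaw -1

```text
time_s: 12.9
ee_pos: [541.5, -202.3, 58.3]
ee_rot: [92.0, 89.9, -174.7]
force: [0.2, -1.1, 0.1]
gripper_width: 91.2
```

Request:
send_rows --commands '[[[-0.3,0,0,0,0,0],[-0.6,0,0,0,0,0],[-1,0,0,0,0,0],[-1,0,0,0,0,0],[-1,0,0,0,0,0]]]'

```text
time_s: 13.52
ee_pos: [541.1, -202.0, 157.7]
ee_rot: [79.1, 89.9, 172.4]
force: [-0.2, 0.1, -0.5]
gripper_width: 91.3
```

Request:
send_rows --commands '[[[-0.3,0,0,0,0,0],[-0.6,0,0,0,0,0],[-0.6,0,0,0,0,0],[-0.6,0,0,0,0,0]]]'

```text
time_s: 14.02
ee_pos: [540.7, -201.9, 216.3]
ee_rot: [71.7, 89.7, 165.0]
force: [0.1, -0.0, -0.3]
gripper_width: 91.2
```

```bash
python3 snap.py 5 wrist scene; python3 - <<'E'
from workcell import env
st=env.state();print(st['time_s'],st['ee_pos'],st['ee_rot'],st['force'],st['gripper_width'])
E
```

```text
14.125 [ 540.71509077 -201.88085394  216.24738141] [ 71.62976796  89.70528189 164.87801286] [0.17204876 0.16416729 0.08230313] 91.01904777878033
```

View pics/wrist5.png

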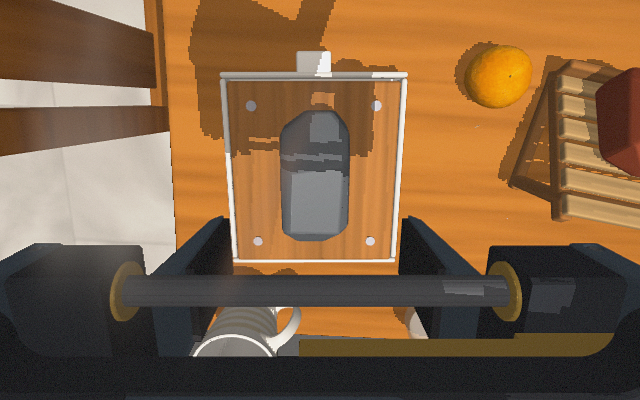

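Grey stands in the middle of the plate (stone 280–349 × 110–241, plate 228–403 × 78–260). I'll measure its pose and level top, and use the known release pose to calibrate the wrist-camera bias.

```bash
python3 - <<'E'
from h import *
np.set_printoptions(precision=2,suppress=True)
im,d,K,T=load("wrist",5);P=cloud(d,K,T);hsv=cv2.cvtColor(im,cv2.COLOR_RGB2HSV);sat=hsv[...,1].astype(int)
M=np.zeros(d.shape,bool);M[95:252,265:365]=1
m=M&(d>0)&(P[...,2]>58)&(P[...,2]<110)
q=P[m];print(len(q),cv2.minAreaRect(q[:,:2].astype(np.float32)),q.min(0),q.max(0))
pl=np.zeros(d.shape,bool);pl[80:258,232:398]=1
p=P[pl&(d>0)&(sat>60)];p=p[(p[:,2]>38)&(p[:,2]<60)];print("plate z",np.median(p[:,2]),"rect",cv2.minAreaRect(p[:,:2].astype(np.float32)))
(c,sz,a)=cv2.minAreaRect(q[:,:2].astype(np.float32));y=np.radians(a if sz[0]>sz[1] else a-90)
ax=np.array([np.cos(y),np.sin(y)]);ay=np.array([-ax[1],ax[0]])
u=(q[:,:2]-c)@ax;v=(q[:,:2]-c)@ay
print("u",u.min(),u.max())
for s in range(-60,65,6):
    k=(u>s)&(u<s+6)&(abs(v)<15)
    if k.sum()>5: print(s+3,np.median(q[k,2]))
k=(u>-8)&(u<42)&(abs(v)<18);A=np.c_[u[k],v[k],np.ones(k.sum())];w=q[k,2]
s=np.linalg.lstsq(A,w,rcond=None)[0];print("top plane slope deg x,y",np.degrees(np.arctan(s[:2])),"z at centre",s[2],"z seat",s[2]+s[0]*20,(w-A@s).std())
E
```

```text
8287 ((535.9644165039062, -200.60638427734375), (122.08076477050781, 62.034915924072266), 3.4464313983917236) [ 474.19 -233.83   58.11] [ 597.94 -167.61   99.81]
plate z 49.040940590911795 rect ((540.0296020507812, -201.58566284179688), (182.55516052246094, 166.2823944091797), 3.2781198024749756)
u -61.040430144427006 61.04035678598989
-57 78.04651219266793
-51 80.94791840792563
-45 83.45923316766901
-39 85.98873980156763
-33 88.14804806631237
-27 90.6438535130122
-21 93.02662360484723
-15 95.50030526729901
-9 96.90567286032164
-3 97.06029106127161
3 97.12100973626914
9 97.1803643705323
15 97.14136796009232
21 97.07437942405375
27 97.1217329476875
33 97.15560612066818
39 97.11490276864669
45 96.7522237016386
51 92.87450328895818
57 86.11699423103181
63 82.00748853558349
top plane slope deg x,y [-0.04 -2.95] z at centre 97.11380042694574 z seat 97.10115163079182 0.6816479258965839
```

Grey's centre is (536,-201.5), 1.5 mm off the plate centre. The plate is down 7 mm (z 49). The top is level from u=-10 to 45 at z 97.1, falling 2.95° to +y, as the task describes. Now the red stone.

```bash
python3 - <<'E'
from workcell import env
from k import *
np.set_printoptions(precision=3,suppress=True)
st=env.state();R0=rpy(st['ee_rot'])
t=slope(25.5,-58,7+110);print(t,slope(25.5,-58,7),go(st['ee_pos'],R0,t,RG))
E
```

```text
[417.544 102.184 151.49 ] [475.195  93.569  58.205] (array([0.658, 1.054, 3.105]), array([ 0.032,  0.009, -0.089]))
```

Request:
send_rows --commands '[[[0,0.15,0.5,0,0,0],[0,0.35,0.95,0,0,0],[0,0.35,0.95,0,0,0]]]'

```text
time_s: 14.5
ee_pos: [499.3, -107.1, 217.4]
ee_rot: [73.2, 89.7, 166.6]
force: [1.0, 0.0, 0.5]
gripper_width: 91.3
```

Request:
send_rows --commands '[[[0,0.15,0.5,0,0,0],[0,0.35,0.95,0,0,0],[0,0.35,0.95,0,0,0]]]'

```text
time_s: 14.88
ee_pos: [459.9, -15.2, 217.8]
ee_rot: [85.7, 89.8, 179.2]
force: [-0.0, 0.2, -0.2]
gripper_width: 91.4
```

Request:
send_rows --commands '[[[0,0.15,0.5,0,0,0],[0,0.35,0.95,0,0,0],[0,0.35,0.95,0,0,0]]]'

```text
time_s: 15.25
ee_pos: [420.5, 77.2, 218.1]
ee_rot: [99.1, 89.9, -167.4]
force: [0.1, 0.2, 0.3]
gripper_width: 91.3
```

Request:
send_rows --commands '[[[0,0,0.1,0.008,0.002,-0.022],[0.1,0,0.25,0.016,0.004,-0.044],[0.3,0,0.25,0.024,0.007,-0.067],[0.5,0,0.25,0.032,0.009,-0.089],[0.5,0,0.25,0.032,0.009,-0.089],[0.5,0,0.25,0.032,0.009,-0.089]]]'

```text
time_s: 16.0
ee_pos: [419.0, 100.3, 167.4]
ee_rot: [-90.2, 58.0, -8.7]
force: [-0.9, -0.6, 0.5]
gripper_width: 91.4
```

```bash
python3 snap.py 6 wrist; python3 - <<'E'
from workcell import env
from k import *
np.set_printoptions(precision=3,suppress=True)
st=env.state();print(st['time_s'],st['ee_pos'],st['ee_rot']);R0=rpy(st['ee_rot'])
for h in (67,7): print(go(st['ee_pos'],R0,slope(25.5,-58,h),RG))
from h import *
from k import e1,e2,n
B=np.array([e1,e2,n]);O=np.array([490,150,0.])
im,d,K,T=load("wrist",6);Q=(cloud(d,K,T)-O)@B.T;hsv=cv2.cvtColor(im,cv2.COLOR_RGB2HSV);sat=hsv[...,1].astype(int)
m=((hsv[...,0]<13)|(hsv[...,0]>172))&(sat>110)&(d>0)&(Q[...,2]>55)&(Q[...,2]<105)&(abs(Q[...,1]+58)<45)&(abs(Q[...,0]-25)<65)
q=Q[m];print(len(q),np.percentile(q,[.5,99.5],axis=0),cv2.minAreaRect(q[:,:2].astype(np.float32)))
E
```

```text
16.05 [419.998 100.685 168.385] [-90.044  57.969  -8.61 ]
(array([0.629, 0.112, 0.012]), array([-0., -0.,  0.]))
(array([1.229, 0.113, 0.012]), array([-0., -0.,  0.]))
7864 [[-25.814 -86.     58.646]
 [ 74.28  -29.409  93.693]] ((20.484783172607422, -57.659236907958984), (111.88001251220703, 58.000797271728516), 0.2416885644197464)
```

View pics/wrist6.png

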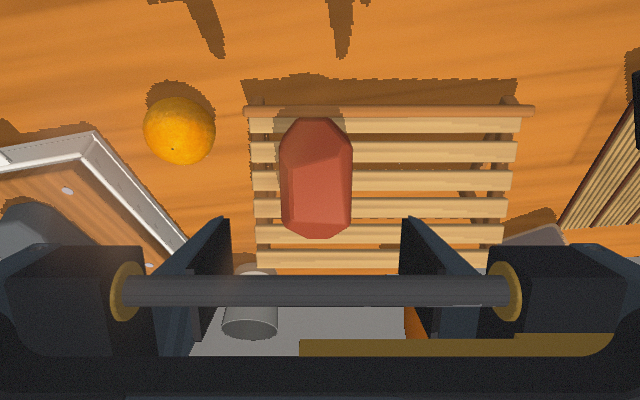

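Red lies at (316,178), centred between the fingers, t = -57.7. Descending.

Request:
send_rows --commands '[[[0.3,0.11,0.01,0,0,0],[0.6,0.11,0.01,0,0,0],[0.8,0.11,0.01,0,0,0],[0.9,0.11,0.01,0,0,0],[1,0.11,0.01,0,0,0],[1,0.11,0.01,0,0,0]]]'

```text
time_s: 16.8
ee_pos: [464.5, 95.2, 78.0]
ee_rot: [-90.0, 57.9, -8.6]
force: [-0.3, -0.0, 0.4]
gripper_width: 91.3
```

Request:
send_rows --commands '[[[0.12,0,0,0,0,0],[0.23,0,0,0,0,0],[0.23,0,0,0,0,0],[0.23,0,0,0,0,0]]]'

```text
time_s: 17.3
ee_pos: [475.9, 95.1, 64.9]
ee_rot: [-90.1, 58.4, -8.7]
force: [-0.2, 0.4, -0.4]
gripper_width: 91.2
```

```bash
python3 - <<'E'
from workcell import env
from k import *
np.set_printoptions(precision=3,suppress=True)
st=env.state();print(st['time_s'],st['ee_pos'],st['force'],go(st['ee_pos'],rpy(st['ee_rot']),slope(25.5,-58.5,7),RG))
E
```

```text
17.3 [475.913  95.077  64.903] [-0.247  0.377 -0.383] (array([ 0.055,  0.039, -0.021]), array([-0.   , -0.   , -0.001]))
```

Request:
send_rows --commands '[[[0.04,0.03,-0.01,0,0,0],[0.04,0.03,-0.01,0,0,0],[0.04,0.03,-0.01,0,0,0]]]'

```text
time_s: 17.68
ee_pos: [475.4, 94.7, 62.5]
ee_rot: [-90.2, 58.7, -8.8]
force: [0.9, -0.1, 0.1]
gripper_width: 91.4
```

Request:
send_rows --commands '[[[0,0,0,0,0,0],[0,0,0,0,0,0],[0,0,0,0,0,0],[0,0,0,0,0,0],[0,0,0,0,0,0],[0,0,0,0,0,0],[0,0,0,0,0,0],[0,0,0,0,0,0]]]' --jaw 1 --force 40

```text
time_s: 18.68
ee_pos: [475.8, 93.7, 62.7]
ee_rot: [-90.4, 58.6, -9.1]
force: [1.8, -4.0, 1.4]
gripper_width: 57.7
```

```bash
python3 - <<'E'
from workcell import env
from k import *
np.set_printoptions(precision=3,suppress=True)
st=env.state();p=st['ee_pos'];B=np.array([e1,e2,n]);print(st['time_s'],p,st['force'],"s,t,h",(p-O)@B.T-[0,0,45.7],st['gripper_width'])
E
```

```text
18.675 [475.805  93.736  62.701] [ 1.764 -4.004  1.379] s,t,h [ 28.373 -57.744  10.506] 57.664626934186856
```

Request:
send_rows --commands '[[[-0.1,0,0,0,0,0],[-0.3,0,0,0,0,0],[-0.6,0,0,0,0,0],[-0.9,0,0,0,0,0],[-0.9,0,0,0,0,0],[-0.9,0,0,0,0,0]]]'

```text
time_s: 19.42
ee_pos: [428.6, 101.7, 138.2]
ee_rot: [-90.2, 58.8, -8.9]
force: [0.2, -0.1, -4.5]
gripper_width: 57.9
```

```bash
cat >> k.py <<'E'
y=np.radians(3.4);gx=np.array([np.cos(y),np.sin(y),0]);gy=np.array([-np.sin(y),np.cos(y),0]);a=np.radians(3)
RR=frame(-(gy*np.sin(a)+np.array([0,0,1])*np.cos(a)),gy)
E
python3 snap.py 7 wrist;python3 - <<'E'
from workcell import env
from k import *
np.set_printoptions(precision=3,suppress=True)
st=env.state();print(st['time_s'],st['ee_pos'],st['force'],st['torque'],st['gripper_width'])
print(go(st['ee_pos'],rpy(st['ee_rot']),[460,60,230],RR))
E
```

```text
19.475 [428.653 101.587 137.921] [ 0.575  0.618 -4.885] [ 0.083  0.686 -0.042] 57.72670146695831
(array([-0.594, -0.795, -0.366]), array([-0.035, -0.001,  0.085]))
```

View pics/wrist7.png

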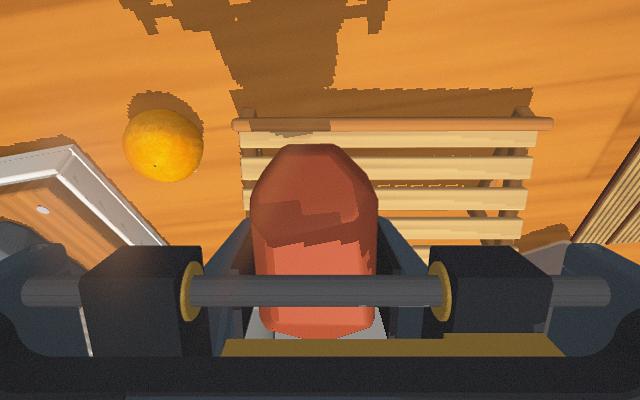

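```bash
cat >> k.py <<'E'
RT=RR*(RG.inv()*rpy([-90.3,58.65,-8.95]))
E
python3 - <<'E'
from workcell import env
from k import *
np.set_printoptions(precision=3,suppress=True)
st=env.state()
print(go(st['ee_pos'],rpy(st['ee_rot']),[460,60,230],RT))
E
```

```text
(array([-0.594, -0.795, -0.366]), array([-0.035, -0.001,  0.087]))
```

Request:
send_rows --commands '[[[-0.4,-0.1,0,0,0,0],[-0.5,-0.3,-0.1,-0.009,0,0.022],[-0.6,-0.5,-0.2,-0.018,0,0.044],[-0.6,-0.7,-0.3,-0.027,-0.001,0.066],[-0.594,-0.795,-0.366,-0.035,-0.001,0.087],[-0.594,-0.795,-0.366,-0.035,-0.001,0.087],[-0.594,-0.795,-0.366,-0.035,-0.001,0.087]]]'

```text
time_s: 20.35
ee_pos: [459.7, 59.8, 229.6]
ee_rot: [168.9, 86.8, -97.8]
force: [-0.5, -0.1, -4.9]
gripper_width: 57.8
```

```bash
python3 - <<'E'
from workcell import env
from k import *
np.set_printoptions(precision=3,suppress=True)
st=env.state();print(st['time_s'],st['ee_pos'],st['force'],st['gripper_width'])
tgt=np.array([536,-201.5,0])+gx*(18+3)
print(tgt,go(st['ee_pos'],rpy(st['ee_rot']),tgt+[0,0,180],RT))
E
```

```text
20.35 [459.671  59.802 229.552] [-0.466 -0.126 -4.871] 57.825849608678084
[ 556.963 -200.255    0.   ] (array([ 0.631, -0.825, -2.622]), array([0., 0., 0.]))
```

Request:
send_rows --commands '[[[0,-0.1,-0.4,0,0,0],[0,-0.25,-0.8,0,0,0],[0,-0.28,-0.9,0,0,0],[0,-0.28,-0.9,0,0,0]]]'

```text
time_s: 20.85
ee_pos: [492.5, -27.6, 235.7]
ee_rot: [170.9, 86.9, -95.7]
force: [-0.5, -0.3, -4.4]
gripper_width: 57.8
```

Request:
send_rows --commands '[[[0,-0.1,-0.4,0,0,0],[0,-0.25,-0.8,0,0,0],[0,-0.28,-0.9,0,0,0],[0,-0.28,-0.9,0,0,0]]]'

```text
time_s: 21.35
ee_pos: [526.3, -114.8, 240.3]
ee_rot: [170.5, 86.9, -96.1]
force: [-0.1, 0.2, -4.1]
gripper_width: 57.9
```

Request:
send_rows --commands '[[[0,-0.1,-0.3,0,0,0],[0.2,-0.25,-0.6,0,0,0],[0.4,-0.26,-0.82,0,0,0],[0.6,-0.26,-0.82,0,0,0],[0.6,-0.26,-0.82,0,0,0],[0.6,-0.26,-0.82,0,0,0]]]'

```text
time_s: 22.1
ee_pos: [557.9, -198.1, 185.9]
ee_rot: [173.1, 86.9, -93.4]
force: [0.4, 0.3, -4.5]
gripper_width: 57.7
```

```bash
python3 snap.py 8 wrist scene; python3 - <<'E'
from workcell import env
from k import *
np.set_printoptions(precision=3,suppress=True)
st=env.state();print(st['time_s'],st['ee_pos'],st['force'],st['gripper_width'])
tgt=np.array([536,-201.5,0])+gx*(18+3)
print(tgt,go(st['ee_pos'],rpy(st['ee_rot']),tgt+[0,0,115],RT))
E
```

```text
22.2 [ 558.202 -198.536  186.316] [ 0.347 -0.411 -5.108] 57.82749735297984
[ 556.963 -200.255    0.   ] (array([0.713, 0.009, 0.022]), array([0.001, 0.   , 0.001]))
```

View pics/wrist8.png

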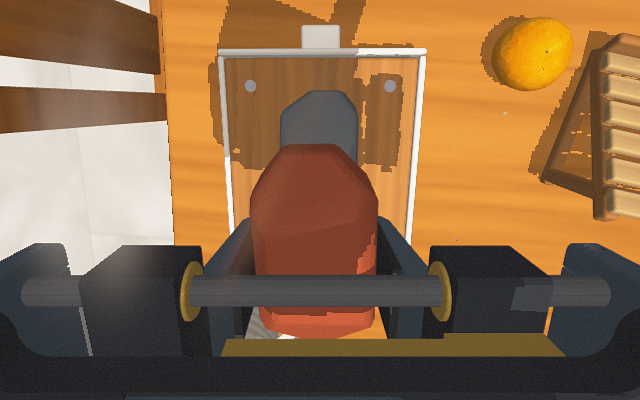

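View pics/scene8.png

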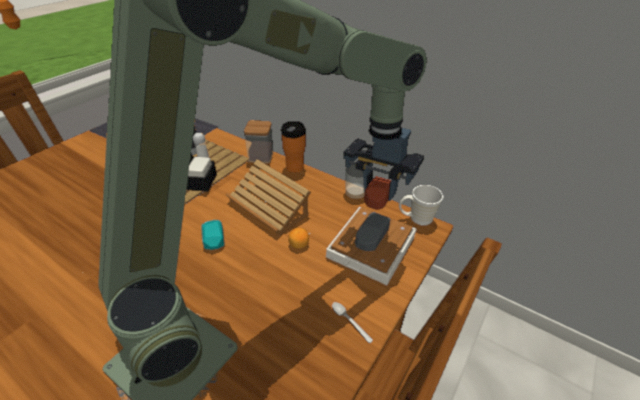

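Request:
send_rows --commands '[[[0.2,0.01,0.02,0,0,0],[0.4,0.01,0.02,0,0,0],[0.55,0.01,0.02,0,0,0],[0.65,0.01,0.02,0,0,0],[0.7,0.01,0.02,0,0,0],[0.7,0.01,0.02,0,0,0],[0.7,0.01,0.02,0,0,0]]]'

```text
time_s: 23.08
ee_pos: [556.6, -201.2, 115.6]
ee_rot: [173.2, 86.9, -93.4]
force: [-0.6, -0.2, -4.8]
gripper_width: 57.8
```

Request:
send_rows --commands '[[[0.01,0,0,0,0,0],[0.02,0,0,0,0,0],[0.03,0,0,0,0,0],[0.04,0,0,0,0,0],[0.05,0,0,0,0,0],[0.05,0,0,0,0,0],[0.05,0,0,0,0,0]]]'

```text
time_s: 23.95
ee_pos: [556.2, -201.4, 110.0]
ee_rot: [172.0, 86.9, -94.5]
force: [0.7, -0.3, -4.6]
gripper_width: 57.7
```

```bash
python3 - <<'E'
from workcell import env
from k import *
np.set_printoptions(precision=3,suppress=True)
st=env.state();print(st['time_s'],st['ee_pos'],st['force'],st['gripper_width'])
tgt=np.array([536,-201.5,0])+gx*(18+3)
print(tgt,go(st['ee_pos'],rpy(st['ee_rot']),tgt+[0,0,108],RT))
E
```

```text
23.95 [ 556.219 -201.359  110.023] [ 0.728 -0.268 -4.615] 57.69283606026767
[ 556.963 -200.255    0.   ] (array([ 0.02 , -0.008,  0.012]), array([0.   , 0.   , 0.001]))
```

Request:
send_rows --commands '[[[0.01,0,0.01,0,0,0],[0.02,0,0.01,0,0,0],[0.03,0,0.01,0,0,0],[0.03,0,0.01,0,0,0],[0.03,0,0.01,0,0,0]]]'

```text
time_s: 24.58
ee_pos: [556.1, -200.5, 107.0]
ee_rot: [171.9, 86.9, -94.7]
force: [0.3, -0.8, -3.6]
gripper_width: 57.7
```

Request:
send_rows --commands '[[[0.01,0,0,0,0,0],[0.02,0,0,0,0,0],[0.02,0,0,0,0,0],[0.02,0,0,0,0,0]]]'

```text
time_s: 25.08
ee_pos: [556.2, -200.6, 105.0]
ee_rot: [172.1, 86.9, -94.5]
force: [0.0, 0.6, -2.3]
gripper_width: 57.8
```

Request:
send_rows --commands '[[[0.01,0,0,0,0,0],[0.01,0,0,0,0,0],[0.01,0,0,0,0,0]]]'

```text
time_s: 25.45
ee_pos: [556.2, -200.7, 104.3]
ee_rot: [172.3, 86.9, -94.2]
force: [0.3, 1.6, -1.4]
gripper_width: 57.8
```

Request:
send_rows --commands '[[[0.008,0,0,0,0,0],[0.008,0,0,0,0,0],[0.008,0,0,0,0,0]]]'

```text
time_s: 25.82
ee_pos: [556.2, -200.7, 104.2]
ee_rot: [172.7, 86.9, -93.8]
force: [-1.3, 1.4, 5.2]
gripper_width: 57.9
```

The plate has bottomed gently (about 10 N). Releasing.

Request:
send_rows --commands '[[[-0.004,0,0,0,0,0],[-0.004,0,0,0,0,0]]]'

```text
time_s: 26.08
ee_pos: [556.2, -200.7, 104.2]
ee_rot: [172.6, 86.9, -94.0]
force: [-2.1, 2.7, 6.5]
gripper_width: 57.7
```

Request:
send_rows --commands '[[[0,0,0,0,0,0],[0,0,0,0,0,0],[0,0,0,0,0,0],[0,0,0,0,0,0],[0,0,0,0,0,0],[0,0,0,0,0,0],[0,0,0,0,0,0],[0,0,0,0,0,0]]]' --jaw -1

```text
time_s: 27.08
ee_pos: [556.1, -200.7, 103.6]
ee_rot: [172.0, 86.9, -94.6]
force: [0.2, 0.3, -0.2]
gripper_width: 91.2
```

```bash
python3 snap.py 9 wrist scene
```

```text
(no output)
```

View pics/wrist9.png

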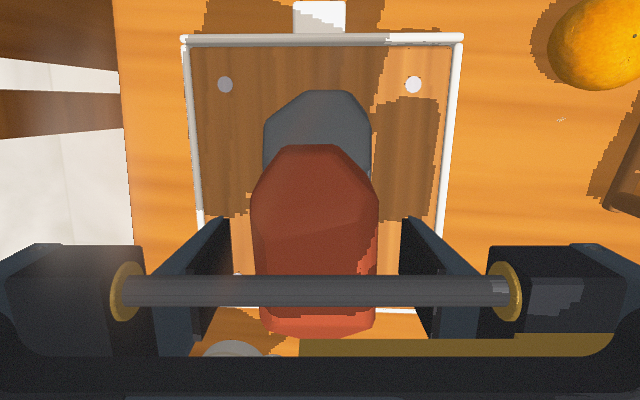

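Red rests between the open fingers (columns 250–378), squarely on the grey. Retreating, then a check.

Request:
send_rows --commands '[[[-0.15,0,0,0,0,0],[-0.3,0,0,0,0,0],[-0.6,0,0,0,0,0],[-1,0,0,0,0,0],[-1,0,0,0,0,0],[-1,0,0,0,0,0]]]'

```text
time_s: 27.92
ee_pos: [556.3, -195.2, 203.7]
ee_rot: [172.2, 86.9, -94.4]
force: [-0.4, -0.7, -1.4]
gripper_width: 91.1
```

Request:
send_rows --commands '[[[-0.4,0.4,0,0,0,0],[-0.5,0.8,0,0,0,0],[-0.5,0.8,0,0,0,0],[-0.5,0.8,0,0,0,0],[-0.5,0.8,0,0,0,0]]]'

```text
time_s: 28.55
ee_pos: [477.4, -197.2, 252.8]
ee_rot: [170.2, 86.9, -96.3]
force: [0.2, -0.3, -1.3]
gripper_width: 90.9
```

```bash
python3 snap.py 10 wrist scene top; python3 - <<'E'
from h import *
from workcell import env
np.set_printoptions(precision=2,suppress=True)
st=env.state();print(st['time_s'],st['ee_pos'],st['force'])
im,d,K,T=load("wrist",10);P=cloud(d,K,T);hsv=cv2.cvtColor(im,cv2.COLOR_RGB2HSV);sat=hsv[...,1].astype(int)
reg=(d>0)&(abs(P[...,0]-540)<85)&(abs(P[...,1]+202)<75)
p=P[reg&(P[...,2]<60)&(P[...,2]>35)];print("plate z",np.median(p[:,2]))
for nm,m in dict(red=reg&(P[...,2]>100)&(sat>90),grey=reg&(P[...,2]>60)&(sat<75)&(P[...,2]<99)).items():
    q=P[m];print(nm,len(q),cv2.minAreaRect(q[:,:2].astype(np.float32)),np.percentile(q,[.5,99.5],axis=0))
a,b=[cv2.resize(x,None,fx=1,fy=1) for x in (load("wrist",10)[0],load("scene",10)[0][190:300,300:460])]
cv2.imwrite("pics/scene10z.png",cv2.resize(b,(800,550),interpolation=cv2.INTER_CUBIC)[:,:,::-1])
i0=load("top",0)[0].astype(int);i1=load("top",10)[0].astype(int)
for nm,(x,y) in dict(mug=(397,125),tumbler=(319,125),mand=(312,227),flask=(234,124)).items(): print(nm,abs(i0-i1)[y-12:y+13,x-12:x+13].mean())
E
```

```text
28.7 [ 477.34 -197.26  253.15] [ 0.67  0.01 -1.01]
plate z 46.154736776393186
red 4852 ((509.4915771484375, -192.75076293945312), (118.19288635253906, 108.9754867553711), 89.99685668945312) [[ 455.04 -248.12  101.8 ]
 [ 559.17 -139.05  374.09]]
grey 1997 ((501.34344482421875, -202.690185546875), (53.429500579833984, 61.14384078979492), 2.440652847290039) [[ 474.48 -232.3    60.98]
 [ 521.9  -171.96   90.68]]
mug 2.042133333333333
tumbler 2.0229333333333335
mand 4.944533333333333
flask 2.6037333333333335
```

View pics/wrist10.png

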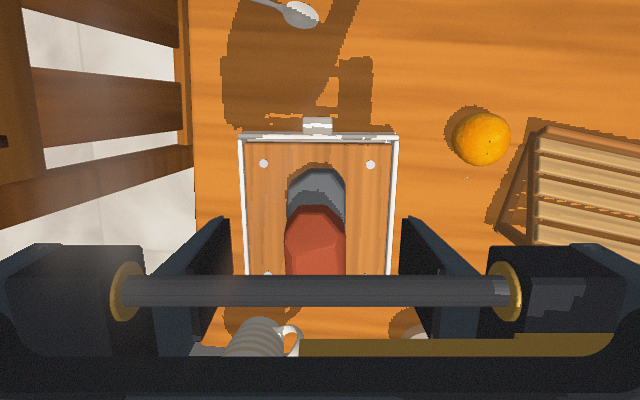

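View pics/scene10z.png

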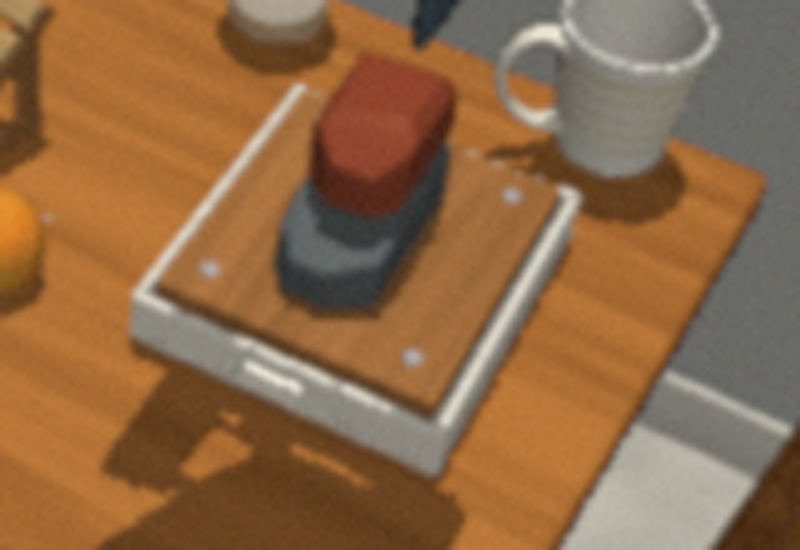

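```bash
python3 - <<'E'
from h import *
from k import gx,gy,e1,e2,n
np.set_printoptions(precision=2,suppress=True)
def prof(im,d,K,T,o,B,lab):
    Q=(cloud(d,K,T)-o)@B.T;hsv=cv2.cvtColor(im,cv2.COLOR_RGB2HSV);sat=hsv[...,1].astype(int)
    m=(d>0)&((hsv[...,0]<13)|(hsv[...,0]>172))&(sat>110)&(abs(Q[...,0])<60)&(abs(Q[...,1])<35)&(Q[...,2]>15)&(Q[...,2]<60)
    q=Q[m];print(lab,len(q),np.percentile(q,[.5,99.5],axis=0))
    k=(q[:,2]>36)&(abs(q[:,0]+5)<30)&(abs(q[:,1])<12);A=np.c_[q[k][:,:2],np.ones(k.sum())];s=np.linalg.lstsq(A,q[k][:,2],rcond=None)[0];print("  fit tilt",np.degrees(np.arctan(s[:2])),s[2],k.sum())
B0=np.array([e1,e2,n]);o0=np.array([490,150,0])+25.5*e1-58*e2+45.7*n
B1=np.array([gx,gy,[0,0,1]]);o1=np.array([536,-201.5,0])+gx*18;o1[2]=94.2
prof(*load("top",0),o0,B0,"top start");prof(*load("top",10),o1,B1,"top now")
prof(*load("scene",0),o0,B0,"scene start");prof(*load("scene",10),o1,B1,"scene now");prof(*load("scene",9),o1,B1,"scene at release")
E
```

```text
top start 600 [[-49.71 -30.26  16.37]
 [ 50.77  24.45  51.33]]
  fit tilt [-3.38 -0.77] 45.0249036310698 148Traceback (most recent call last):
  File "<stdin>", line 11, in <module>
  File "<stdin>", line 7, in prof
    return _quantile_unchecked(
        a, q, axis, out, overwrite_input, method, keepdims, weights)
    return _ureduce(a,
                    func=_quantile_ureduce_func,
    ...<5 lines>...
                    overwrite_input=overwrite_input,
                    method=method)
    r = func(a, **kwargs)
    result = _quantile(arr,
                       quantiles=q,
    ...<2 lines>...
                       out=out,
                       weights=wgt)
    slices_having_nans = np.isnan(arr[-1, ...])
                                  ~~~^^^^^^^^^
IndexError: index -1 is out of bounds for axis 0 with size 0
```

```bash
python3 -c "
import cv2
cv2.imwrite('pics/top10z.png',cv2.resize(cv2.imread('pics/top10.png')[100:260,200:440],(780,520)))"
```

```text
(no output)
```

View pics/top10z.png

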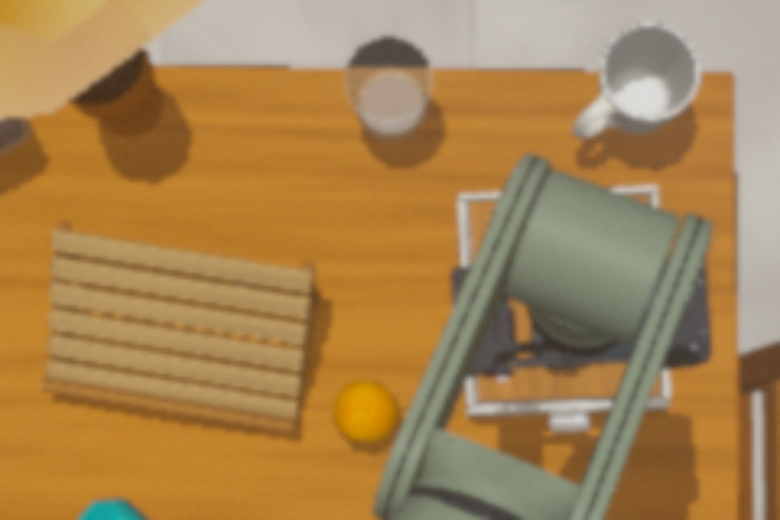

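The arm hides the stones in the top view, and nothing else has moved. I'll use the scene camera.

```bash
python3 - <<'E'
from h import *
from k import gx,gy,e1,e2,n
np.set_printoptions(precision=2,suppress=True)
def prof(im,d,K,T,o,B,lab):
    Q=(cloud(d,K,T)-o)@B.T;hsv=cv2.cvtColor(im,cv2.COLOR_RGB2HSV);sat=hsv[...,1].astype(int)
    m=(d>0)&((hsv[...,0]<13)|(hsv[...,0]>172))&(sat>110)&(abs(Q[...,0])<60)&(abs(Q[...,1])<35)&(Q[...,2]>3)&(Q[...,2]<60)
    q=Q[m];print(lab,len(q),np.percentile(q,[.5,99.5],axis=0).ravel())
    k=(q[:,2]>36)&(abs(q[:,0]+5)<30)&(abs(q[:,1])<12);A=np.c_[q[k][:,:2],np.ones(k.sum())];s=np.linalg.lstsq(A,q[k][:,2],rcond=None)[0];print("  fit tilt",np.degrees(np.arctan(s[:2])),s[2],k.sum())
B0=np.array([e1,e2,n]);o0=np.array([490,150,0])+25.5*e1-58*e2+45.7*n
B1=np.array([gx,gy,[0,0,1]]);o1=np.array([536,-201.5,0])+gx*18;o1[2]=94.2
prof(*load("scene",0),o0,B0,"scene start");prof(*load("scene",10),o1,B1,"scene now")
E
```

```text
scene start 673 [-51.67 -31.67   6.02  49.28  22.66  50.28]
  fit tilt [-1.2   0.16] 45.349474605908355 130
scene now 675 [-54.15 -28.34   4.42  36.73  27.66  49.19]
  fit tilt [ 0.42 -2.78] 44.895556887188555 140
```

The red stone's tilt differs from its start attitude by 1.6° in x and 2.9° in y, as the grey's 3° top predicts. The plate is at z 46 (about 10 mm down). Handing in.

```bash
python3 - <<'E'
from workcell import env
st=env.state();print(st['time_s'],st['force'],st['gripper_width'])
print(env.job_done())
E
```

```text
28.7 [ 0.67009746  0.00956558 -1.01355701] 91.11121799311155
the job is handed in; nothing more can be done
None
```

Both stones are on the press and I handed the job in at 28.7 s; the interface gives no verdict.

- **Grey stone:** I took it square to the rack slope, levelled it and lowered it slowly onto the plate. It came to rest about 1.5 mm from the plate's centre, and alone it pushed the plate down about 7 mm.
- **Red-brown stone:** I set it on the near-level part of the grey stone, tilted 3° to match that top. I pressed with about 10 N until the plate bottomed, then released and backed clear.
- **Last checks:**
  - The plate's top is at z 46.2, about 9.9 mm down.
  - The red stone looked steady on the grey stone in the views after release, leaning roughly 3°.
  - The gripper is open and the arm clear.
  - The mug, tumbler, flask and mandarin showed no visible movement.
- **Checks that failed or disagreed:**
  - The arm hid the stones from the top camera, so the final tilt comes from the scene camera alone, good to about 2°.
  - The wrist camera's fit of the red stone's outline failed because its mask picked up other points.
  - The wrist camera read 2 to 5 mm off sideways from the others; I allowed for this.

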